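# Fit the carousel head to the tube mixer drive

## Robot

A 6-joint arm with a two-finger parallel gripper is mounted at the origin on a cart in front of the work surface, level with it; the furniture and walls round the work are solid. World frame = base frame: x ahead of the robot, y to its left, z up, the work surface at z = 0. Lengths are in m, angles in rad, forces in N, time in s.
With the tool pointing down it reaches from about 0.35 to 0.775 m from the base axis. Payload 7.3 kg.
Tool frame: the origin (TCP) lies at the centre of the arm's flange, where the gripper is bolted on; the fingertips stand 178 mm ahead of it and the grasp point (between the pads) lies 159 mm ahead of it (tip_extent is the distance from the TCP to the fingertips, in m); z points along the fingers, y is the line along which they close (so a half turn about z gives the same grasp; the last joint's range is limited). The gripper opens to 92 mm and grips with 3 to 60 N. Pads are 19 mm wide; open, the fingers measure 130 mm over their backs; the gripper's body (75 mm by 190 mm) begins 47 mm behind the grasp point.
Start: joints at [0.974, 0.342, 1.524, -0, 1.275, -0.146], TCP at [0.229, 0.473, 0.405] pointing down, gripper open.
Joint ranges: [-2.53, 2.53], [-0.77, 2.02], [0.04, 2.7], [-1, 4.14], [0.28, 2.66], [-3.11, 3.11]. Speed limits (rad/s): [2.57, 2.57, 3.14, 3.14, 3.14, 3.14].

## Interface

Orientations are given as [roll, pitch, yaw] about the fixed x, y, z axes, in that order (R = Rz(yaw) Ry(pitch) Rx(roll)).
In Python, from cell import * gives the robot as it stands.
- The arm moves only by the tool arm_command, never from a script. Its arguments are lists of equal length, an entry for each row: "xyz": the shift along the world's x, y, z in mm, a list of three; "spin": the turn about the world's z in degrees. In form: {"xyz": [[tx, ty, tz], ...], "spin": [spin, ...]}. A call has 1 to 20 rows; each row shifts and turns the commanded pose from where the row before left it; what a row does not reach is not made up. A row lasts 1/10 s, in which the tool goes at most 50 mm and 8.59 degrees, less where a joint would pass 70% of its speed; a pose out of reach is approached as far as the arm can. A call with a gripper value outside its range is refused whole. "jaw" is the opening, from -1 (shut) to 1 (fully open), set as the call begins (left out, the last holds). The fingers move at their own pace and stop on an object; "squeeze" is the grip in N (left out, the last holds). Time passes only in rows, so rows that do not move let the fingers close. It gives the time, the measured TCP pose, the force, the opening and the grip force at its end, in the units of the state.
- observe(): the state, without advancing time (a new reading comes with each control period).
- read_camera(name): name is "scene" or "top" or "wrist"; returns a dict with "img" (384x512x3 uint8, red, green, blue), "depth" (384x512 float32, m along the optical axis (not along the pixel's ray), 0 where there is no reading), "fx", "fy", "cx", "cy" (pixels), "world_from_camera" (4x4, takes a point from camera to world coordinates). Camera axes: x right, y up, looking along -z (the intrinsics and any distortion apply to the point x, -y, -z); pixel columns grow to the right and rows downward; lengths in m; the calibration is good to about 2 mm. A picture is of the moment at which its call begins.
- hand_in(): hands the job in; it is judged then, once.
The state is a dict: "time": time; "qpos": joint angles; "qvel": joint speeds; "joint_efforts": joint torques, N m; "tool_pos": TCP position; "tool_rot": TCP orientation; "contact_force": force on the tool from outside, world axes, zero at the start; "torque": the same for the moment, N m; "opening": finger opening in m; "grip_force": force on a finger pad.
Only numpy, scipy, OpenCV 4.12 (cv2) and the standard library are available. Lean on these libraries where they do the work, as an engineer would, in place of code of your own. Each camera call takes 0.05 s, during which the arm holds its last target. There are 200 camera calls.

## Task

Lift the carousel head out of its parking stand and lower its shaft into the boss of the mixer drive; the coupling inside may have stopped at any angle in its range, so turn the head gently under light pressure until the flats of the shaft find the slot, and push it through until the head sits fully home on the boss. Then turn the seated head clockwise (seen from above), taking the coupling with it, until it comes up against its stop with the two lugs on the rim in line with the index post, and let go. Be gentle with the drive and leave the bottle, the cup and the label roll where they are.

Things in the scene. Friction and masses are not known exactly. Their poses are not given: they have to be found in the camera images.
- head: Carousel head, upright, about 0.3 kg: white disc 88 mm in diameter, its top 12 mm above the origin, with eight round recesses; a knob on top, a shaft below. Origin: centre of the underside of the shoulder (36 mm in diameter) under the disc; z up. Two lugs stick out of the rim to 49 mm at +x and -x. A half turn makes no difference. It starts hanging in the stand, shoulder on the stand's mouth.
- knob (a point): On the head's axis 36 mm above its origin, a good height to grip: the grey block knob is 30 mm along the head's x, 24 mm along its y (grip it across y) and stands from 12 to 54 mm above the head's origin.
- shaft_tip (a point): Centre of the lower end of the head's steel shaft, 42 mm below the head's origin. The shaft is 20 mm in diameter; its lowest 22 mm have two flats with normals along the head's +-y (parallel to the knob's gripping faces), 14 mm across. The last 2 mm taper to 18 mm in diameter and 12.5 mm across the flats.
- stand_mouth (a point): Parking stand (fixed): square aluminium plate 84 x 84 x 8 mm with an upright grey tube 44 mm in outer diameter and a plain round bore 23 mm in diameter. This point: centre of the tube's upper rim, 52 mm above the worktop, z up.
- drive: Mixer drive (fixed): grey housing 120 x 120 mm, top 40 mm above the worktop, with an upright aluminium boss 58 mm in diameter in its middle, rim 86 mm above the worktop. Origin: centre of the underside, on the worktop; x and y along the sides, z up, index post on the -x side.
- boss_mouth (a point): Centre of the boss's rim, 86 mm above the worktop, axes as the drive's. The bore is round: 26.8 mm in diameter at the rim, 24 mm from 3 mm down, 22.4 mm from 6 mm down to the coupling 22 mm down. Head home: its origin is at this point. If the flats miss the slot, the shaft rests on the coupling and the head stands about 20 mm too high.
- slot_top (a point): On the boss axis at the top of the hidden braked coupling (axes as the drive's, not the coupling's, whose angle is not reported). Its slot is 15.4 mm wide, 21.5 long, 12 thick, open below; at angle 0, a hard stop, its length lies along the drive's x. It starts 0.45 to 1.3 rad counterclockwise (from above) of that. Brake 0.06 N m; the flats have about 0.1 rad of play either way.
- index_post (a point): Top of the index post, a steel blade 6 mm wide and 5 mm thick on the drive's -x side, 96 mm above the worktop, 54 to 59 mm from the boss axis, just outside the seated head's rim. With the coupling at its stop a lug points at it, give or take the 0.1 rad of play.
- small_bottle: Bystander: small white bottle with screw cap, 44 mm in diameter, 82 mm high; origin at the centre of its underside.
- specimen_cup: Bystander: white specimen cup with lid, 52 mm in diameter, 60 mm high; origin at the centre of its underside.
- label_roll: Bystander: roll of white labels lying flat, 68 mm in diameter, 26 mm high; origin at the centre of its underside.
Things that resemble listed ones, but are neither listed nor needed, are in the scene too. Leave any pink or yellow look-alike of the part that bears stand_mouth alone.

How it is judged:
By the outcome, as a careful person would: the job done as asked, in the order asked, and still so for the second after the job is handed in, with the robot touching nothing.
It also fails if it takes over 69 s, if anything falls off the work surface, if the arm or the gripper's body presses on something with over 40 N, if the wrist force passes 120 N, or if a joint passes its speed limit or range.

## Working session

There is one attempt and no reset: what is moved stays moved. The work goes in short steps, Python scripts to look and compute and a tool call to move; the robot and the scene stay as the last step left them, time stands still between calls to the robot, and variables do not carry over. Pictures are saved under pics/ and viewed, at most 10 in all, crops included, and the job is handed in when it is done.

Besides the shell and the picture viewer there is one more tool, called after "Call:" in YAML: its name, and indented under it one key for each argument. arm_command: Moves the arm, as the interface text tells. Its arguments: {"type":"object","properties":{"xyz":{"type":"array","items":{"type":"array","items":{"type":"number"}}},"spin":{"type":"array","items":{"type":"number"}},"jaw":{"type":"number"},"squeeze":{"type":"number"}},"required":["xyz","spin"]}

```bash
mkdir -p pics; ls; python3 - <<'E'
from cell import *
import cv2,numpy as np
s=observe();print({k:np.round(v,3).tolist() for k,v in s.items()})
for n in ("scene","top"):
    c=read_camera(n);np.savez(f"pics/{n}0.npz",**c)
    cv2.imwrite(f"pics/{n}0.png",c["img"][:,:,::-1])
    print(n,c["fx"],c["fy"],c["cx"],c["cy"],np.round(c["world_from_camera"],3).tolist(),[k for k in c])
E
```

```text
pics
{'time': 0.0, 'qpos': [0.974, 0.343, 1.525, 0.0, 1.275, -0.146], 'qvel': [0.0, -0.002, -0.001, 0.0, -0.002, -0.0], 'joint_efforts': [0.001, -43.125, -24.423, 0.072, 0.056, -0.0], 'tool_pos': [0.229, 0.472, 0.404], 'tool_rot': [-3.14, -0.0, 2.691], 'contact_force': [0.001, 0.117, -0.061], 'torque': [0.013, -0.006, 0.026], 'grip_force': 0.0, 'opening': 0.092}
scene 488.0743114500038 488.0743114500038 256.9357985757092 190.68841283084157 [[-0.001, -0.448, 0.894, 1.7], [1.0, -0.004, -0.0, -0.052], [0.003, 0.894, 0.448, 0.635], [0.0, 0.0, 0.0, 1.0]] ['img', 'depth', 'fx', 'fy', 'cx', 'cy', 'world_from_camera']
top 499.71224572669786 499.71224572669786 254.67606922706992 191.0443951991799 [[-0.011, 0.986, -0.166, 0.367], [-1.0, -0.009, 0.014, -0.055], [0.013, 0.166, 0.986, 1.355], [0.0, 0.0, 0.0, 1.0]] ['img', 'depth', 'fx', 'fy', 'cx', 'cy', 'world_from_camera']
```

View pics/scene0.png

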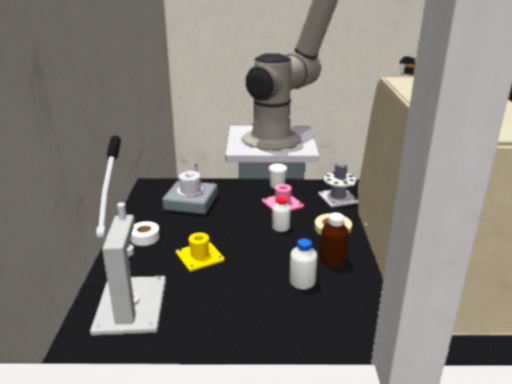

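View pics/top0.png

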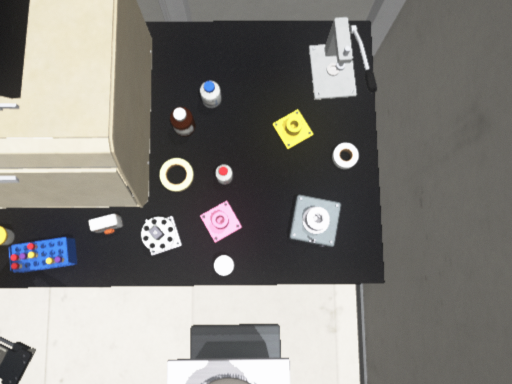

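The scene view shows the head in its stand at (340,180) and the drive at (190,190), with the post just behind the boss at (196,168). In the top view the head is at (158,233), close to the cabinet corner at (147,205), and the drive's boss is at (316,219). I'll measure these next.

```bash
cat > h.py <<'E'
import numpy as np,cv2
def load(n): return dict(np.load(f"pics/{n}.npz"))
def cloud(c):
    v,u=np.mgrid[0:384,0:512];d=c["depth"]
    p=np.stack([(u-c["cx"])/c["fx"]*d,-(v-c["cy"])/c["fy"]*d,-d],-1)
    M=c["world_from_camera"];return p@M[:3,:3].T+M[:3,3]
def ray(c,u,v,z):
    M=c["world_from_camera"];r=M[:3,:3]@np.array([(u-c["cx"])/c["fx"],-(v-c["cy"])/c["fy"],-1])
    return M[:3,3]+r*(z-M[2,3])/r[2]
E
python3 - <<'E'
from h import *
c=load("top0");P=cloud(c);im=c["img"]
def show(name,u0,u1,v0,v1):
    print(name)
    Q=P[v0:v1,u0:u1].reshape(-1,3)
    for lo in np.arange(0.01,.4,.01):
        m=(Q[:,2]>=lo)&(Q[:,2]<lo+.01)
        if m.sum()>4: q=Q[m];print("%.2f %d"%(lo,m.sum()),np.round(q.mean(0),4),np.round(q.min(0),3),np.round(q.max(0),3))
show("head",136,185,210,260);show("drive",285,345,190,252)
print("cab",np.round(P[195:207:4,120:150:5],2).tolist())
print("bystander", {k:np.round(P[v,u],3).tolist() for k,(u,v) in dict(pinkst=(220,212),cup=(223,266),redbottle=(224,172),roll=(346,148),remote=(105,224)).items()})
a=cv2.resize(im[195:270,120:200][:,:,::-1],None,fx=5,fy=5,interpolation=cv2.INTER_CUBIC)
b=cv2.resize(im[185:260,280:360][:,:,::-1],None,fx=5,fy=5,interpolation=cv2.INTER_CUBIC)
cv2.imwrite("pics/crop1.png",np.hstack([a,b]))
E
```

```text
head
0.01 23 [0.4589 0.142  0.0118] [0.431 0.127 0.01 ] [0.5   0.2   0.016]
0.05 79 [0.4718 0.1729 0.0588] [0.434 0.136 0.053] [0.517 0.221 0.06 ]
0.06 694 [0.4746 0.177  0.0639] [0.434 0.135 0.06 ] [0.519 0.221 0.07 ]
0.07 9 [0.4762 0.1716 0.0741] [0.458 0.162 0.071] [0.49  0.202 0.079]
0.08 12 [0.4706 0.1683 0.0851] [0.458 0.16  0.08 ] [0.491 0.175 0.09 ]
0.09 11 [0.4693 0.1691 0.0966] [0.458 0.161 0.09 ] [0.484 0.185 0.1  ]
0.10 110 [0.475  0.1774 0.1049] [0.459 0.162 0.1  ] [0.492 0.195 0.109]
drive
0.01 16 [ 0.4884 -0.1907  0.0146] [ 0.448 -0.234  0.01 ] [ 0.565 -0.165  0.019]
0.02 41 [ 0.4751 -0.2078  0.0256] [ 0.441 -0.286  0.02 ] [ 0.579 -0.164  0.03 ]
0.03 916 [ 0.507  -0.2326  0.0372] [ 0.441 -0.302  0.03 ] [ 0.578 -0.165  0.04 ]
0.04 694 [ 0.5072 -0.2292  0.0422] [ 0.446 -0.3    0.04 ] [ 0.577 -0.165  0.049]
0.05 23 [ 0.4983 -0.2194  0.0552] [ 0.453 -0.244  0.05 ] [ 0.53  -0.204  0.06 ]
0.06 24 [ 0.5032 -0.2275  0.0645] [ 0.481 -0.244  0.06 ] [ 0.52  -0.206  0.07 ]
0.07 38 [ 0.5033 -0.2238  0.0765] [ 0.452 -0.246  0.07 ] [ 0.531 -0.204  0.08 ]
0.08 314 [ 0.5081 -0.2333  0.0854] [ 0.451 -0.26   0.08 ] [ 0.536 -0.206  0.09 ]
0.09 12 [ 0.4853 -0.2254  0.0922] [ 0.453 -0.251  0.09 ] [ 0.53  -0.205  0.095]
cab [[[0.56, 0.25, 0.17], [0.56, 0.24, 0.17], [0.56, 0.23, 0.16], [0.56, 0.22, 0.17], [0.57, 0.22, 0.11], [0.58, 0.22, 0.05]], [[0.55, 0.26, 0.14], [0.56, 0.25, 0.14], [0.55, 0.23, 0.14], [0.55, 0.22, 0.14], [0.56, 0.22, 0.11], [0.57, 0.22, 0.05]], [[0.55, 0.26, 0.11], [0.55, 0.25, 0.11], [0.55, 0.24, 0.11], [0.55, 0.23, 0.11], [0.55, 0.22, 0.1], [0.56, 0.22, 0.05]]]
bystander {'pinkst': [0.532, 0.018, 0.049], 'cup': [0.392, 0.01, 0.055], 'redbottle': [0.633, 0.006, 0.079], 'roll': [0.71, -0.327, 0.02], 'remote': [0.501, 0.311, 0.074]}
```

View pics/crop1.png

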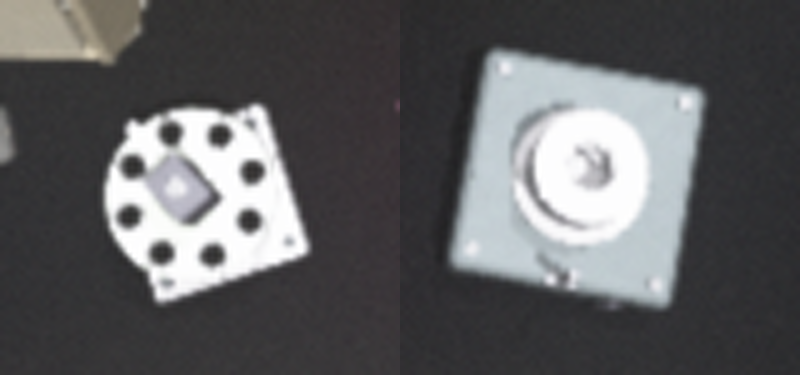

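Knob top reads z≈0.106 with its long axis at about 39° world yaw. The drive's yaw is about -10°, with the post at (560,275) in the crop. I'll move the wrist camera near the head.

Call:
arm_command:
  xyz:
    - [13,-20,0]
    - [13,-20,0]
    - [13,-20,0]
    - [13,-20,0]
    - [13,-20,0]
    - [13,-20,0]
    - [13,-20,0]
    - [13,-20,0]
    - [13,-20,0]
    - [13,-20,0]
    - [13,-20,0]
    - [13,-20,0]
    - [13,-20,0]
    - [0,0,0]
    - [0,0,0]
    - [0,0,0]
  spin: [-8.2,-8.2,-8.2,-8.2,-8.2,-8.2,-8.2,-8.2,-8.2,-8.2,-8.2,-8.2,-8.2,-8.2,0,0]

```text
time: 1.7
tool_pos: [0.3975, 0.2126, 0.4045]
tool_rot: [-3.141, 0.001, 0.691]
contact_force: [0.7, 0.2, 0.1]
opening: 0.0915
grip_force: 0.0
```

```bash
cat > snap.py <<'E'
import sys
from cell import *
import cv2,numpy as np
c=read_camera("wrist");n=sys.argv[1];np.savez(f"pics/{n}.npz",**c);cv2.imwrite(f"pics/{n}.png",c["img"][:,:,::-1])
s=observe();print({k:np.round(s[k],4).tolist() for k in("time","qpos","tool_pos","tool_rot","contact_force")});print(np.round(c["world_from_camera"],3).tolist(),c["fx"])
E
python3 snap.py w1
```

```text
{'time': 1.75, 'qpos': [0.3213, 0.2063, 1.7141, -0.0, 1.2217, 1.2009], 'tool_pos': [0.3975, 0.2128, 0.4046], 'tool_rot': [-3.1414, 0.0005, 0.6911], 'contact_force': [0.6015, 0.993, 0.0053]}
[[0.637, 0.743, 0.207, 0.453], [-0.771, 0.614, 0.17, 0.258], [-0.0, -0.268, 0.964, 0.384], [0.0, 0.0, 0.0, 1.0]] 302.1342708477839
```

View pics/w1.png

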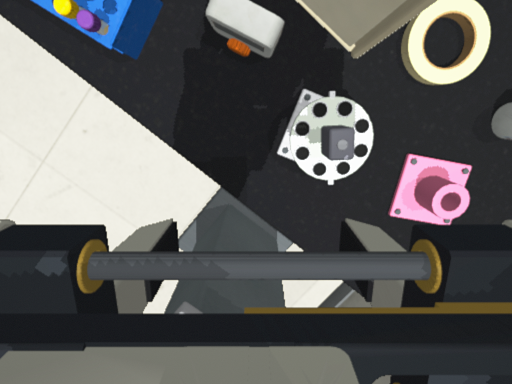

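The wrist view shows the head disc at (333,138), its lugs at (331,95) and (331,183), and the knob top at (342,144). The pink look-alike is at (430,190). I'll take a second view from another place for parallax.

Call:
arm_command:
  xyz:
    - [15,-12,0]
    - [15,-12,0]
    - [15,-12,0]
    - [0,0,0]
    - [0,0,0]
    - [0,0,0]
  spin: [0,0,0,0,0,0]

```text
time: 2.35
tool_pos: [0.442, 0.1772, 0.4047]
tool_rot: [-3.141, 0.0, 0.689]
contact_force: [-1.4, 0.1, -0.3]
opening: 0.0917
grip_force: 0.0
```

```bash
python3 snap.py w2; cat > meas.py <<'E'
from h import *
def disc(c,zlo,zhi,rmax,ctr):
    P=cloud(c);m=(P[...,2]>zlo)&(P[...,2]<zhi)&(np.hypot(P[...,0]-ctr[0],P[...,1]-ctr[1])<rmax)
    return m.astype(np.uint8),P
def contour(m):
    return max(cv2.findContours(m,cv2.RETR_EXTERNAL,cv2.CHAIN_APPROX_NONE)[0],key=cv2.contourArea)
def tri(c1,p1,c2,p2):
    A=[];b=[]
    for c,p in((c1,p1),(c2,p2)):
        M=c["world_from_camera"];r=M[:3,:3]@np.array([(p[0]-c["cx"])/c["fx"],-(p[1]-c["cy"])/c["fy"],-1]);r/=np.linalg.norm(r)
        K=np.eye(3)-np.outer(r,r);A.append(K);b.append(K@M[:3,3])
    return np.linalg.solve(A[0]+A[1],b[0]+b[1])
E
python3 - <<'E'
from meas import *
pts=[]
for n in("w1","w2","top0"):
    c=load(n)
    m,P=disc(c,.095,.115,.03,(.476,.178));k=contour(m);r=cv2.minAreaRect(k)
    g=P[m>0]
    w=np.array([ray(c,*q[0],.106)[:2] for q in k],np.float32)
    R=cv2.minAreaRect(w*1000);bx=cv2.boxPoints(R)
    e=max([(bx[1]-bx[0]),(bx[2]-bx[1])],key=np.linalg.norm)
    print(n,"knob pix",r[0],"z",np.median(g[:,2]).round(4),"rect",R,"long yaw",np.degrees(np.arctan2(e[1],e[0]))%180)
    m2,_=disc(c,.056,.071,.056,(.476,.178));m2=m2|m
    k2=contour(m2);w=np.array([ray(c,*q[0],.064)[:2] for q in k2])
    # disc rim: robust circle fit
    x=w
    for _ in range(4):
        A=np.c_[2*x,np.ones(len(x))];s=np.linalg.lstsq(A,(x**2).sum(1),rcond=None)[0];rr=np.sqrt(s[2]+s[0]**2+s[1]**2)
        d=np.hypot(*(w-s[:2]).T)-rr;x=w[abs(d)<.0025]
    lug=w[d>.003];print("   disc",s[:2].round(4),rr.round(4),len(x),"lug yaws",np.unique(np.round(np.degrees(np.arctan2(*(lug-s[:2]).T[::-1])))))
    Z=P[m2>0][:,2];print("  disc z",np.median(Z[Z<.075]))
    pts.append((c,r[0]))
print(tri(*pts[0],*pts[1]),tri(*pts[1],*pts[2]))
E
```

```text
{'time': 2.4, 'qpos': [0.22, 0.2528, 1.6514, 0.0001, 1.2376, 1.1019], 'tool_pos': [0.4421, 0.1772, 0.4048], 'tool_rot': [-3.1414, 0.0002, 0.6888], 'contact_force': [-0.4841, -0.3521, -0.0464]}
[[0.635, 0.744, 0.207, 0.498], [-0.772, 0.612, 0.169, 0.222], [-0.001, -0.267, 0.964, 0.384], [0.0, 0.0, 0.0, 1.0]] 302.1342708477839
w1 knob pix (340.0, 143.0) z 0.1052 rect ((474.28448486328125, 179.19747924804688), (29.9063720703125, 25.5465145111084), 41.49976348876953) long yaw 41.49977
   disc [0.4749 0.1779] 0.0431 230 lug yaws [-142. -140. -139. -138. -136. -135.   39.   40.   42.   43.   44.   45.
   46.   47.]
  disc z 0.06371477514699614
w2 knob pix (280.5, 155.5) z 0.1052 rect ((475.47076416015625, 178.13185119628906), (30.55618667602539, 23.379615783691406), 41.17430877685547) long yaw 41.174328
   disc [0.4752 0.1776] 0.0431 227 lug yaws [-141. -139. -138. -137. -135.   39.   40.   41.   43.   44.   45.]
  disc z 0.06374027240015023
top0 knob pix (155.00001525878906, 232.50003051757812) z 0.1047 rect ((475.09747314453125, 176.77777099609375), (30.410442352294922, 22.548717498779297), 45.2939338684082) long yaw 45.29395
   disc [0.4751 0.1775] 0.0426 95 lug yaws [-141. -139. -135.   41.   45.]
  disc z 0.06343271598435829
[0.47511331 0.17706415 0.09895563] [0.47536252 0.17750499 0.10221235]
```

Both views agree: head at (0.475, 0.178), yaw ≈41°, disc top z≈0.064, knob top ≈0.105. Now the grasp.

Call:
arm_command:
  xyz:
    - [11,0,0]
    - [11,0.5,0]
    - [11,0,0]
    - [0,0,-25]
    - [0,0,-25]
    - [0,0,-25]
    - [0,0,-25]
    - [0,0,-20]
    - [0,0,-16]
    - [0,0,-12]
    - [0,0,-8]
    - [0,0,0]
    - [0,0,0]
    - [0,0,0]
  spin: [1.8,0,0,0,0,0,0,0,0,0,0,0,0,0]

```text
time: 3.8
tool_pos: [0.476, 0.1771, 0.2495]
tool_rot: [3.141, -0.001, 0.719]
contact_force: [0.2, 0.0, -0.6]
opening: 0.0918
grip_force: 0.0
```

```bash
python3 snap.py w3
```

```text
{'time': 3.85, 'qpos': [0.2053, 0.4944, 1.7718, -0.0001, 0.8738, 1.0576], 'tool_pos': [0.476, 0.1771, 0.2495], 'tool_rot': [3.1408, -0.0013, 0.7185], 'contact_force': [-0.2528, 0.3753, 0.5635]}
[[0.658, 0.726, 0.2, 0.53], [-0.753, 0.634, 0.175, 0.224], [0.001, -0.266, 0.964, 0.229], [0.0, 0.0, 0.0, 1.0]] 302.1342708477839
```

Call:
arm_command:
  xyz:
    - [0,0,0]
    - [0,0,0]
    - [0,0,0]
    - [0,0,0]
    - [0,0,0]
    - [0,0,0]
    - [0,0,0]
    - [0,0,0]
    - [0,0,0]
    - [0,0,0]
  spin: [0,0,0,0,0,0,0,0,0,0]
  jaw: -1
  squeeze: 25

```text
time: 4.85
tool_pos: [0.4757, 0.1771, 0.2487]
tool_rot: [-3.141, 0.0, 0.718]
contact_force: [-0.0, 0.8, 0.4]
opening: 0.0236
grip_force: 25.0
```

Call:
arm_command:
  xyz:
    - [0,0,3]
    - [0,0,5]
    - [0,0,8]
    - [0,0,12]
    - [0,0,15]
    - [0,0,20]
    - [0,0,20]
    - [0,0,20]
    - [0,0,20]
    - [0,0,20]
    - [0,0,10]
    - [0,0,0]
    - [0,0,0]
    - [0,0,0]
  spin: [0,0,0,0,0,0,0,0,0,0,0,0,0,0]

```text
time: 6.25
tool_pos: [0.4755, 0.177, 0.4007]
tool_rot: [-3.141, 0.002, 0.719]
contact_force: [0.2, -0.4, -3.8]
opening: 0.0238
grip_force: 25.0
```

Call:
arm_command:
  xyz:
    - [-3,-10,0]
    - [-5,-17,0]
    - [-5,-20,0]
    - [-5,-20,0]
    - [-5,-20,0]
    - [-6,-20,0]
    - [-6,-20,0]
    - [-6,-20,0]
    - [-6,-20,0]
    - [-6,-20,0]
    - [-5,-20,0]
    - [-5,-20,0]
    - [-4,-20,0]
    - [-2,-10,0]
    - [0,0,0]
    - [0,0,0]
    - [0,0,0]
  spin: [0,-2,-3,-3,-3,-3,-3,-3,-3,-3,-3,-2,0,0,0,0,0]

```text
time: 7.95
tool_pos: [0.4068, -0.0793, 0.4016]
tool_rot: [-3.141, 0.0, 0.178]
contact_force: [-0.6, -0.5, -1.6]
opening: 0.0239
grip_force: 25.0
```

```bash
python3 snap.py w4
```

```text
{'time': 8.0, 'qpos': [-0.378, 0.1411, 1.8048, 0.0001, 1.1959, 1.0142], 'tool_pos': [0.4068, -0.0793, 0.4017], 'tool_rot': [-3.1414, 0.0001, 0.1785], 'contact_force': [0.5014, -0.5645, -2.3789]}
[[0.177, 0.948, 0.263, 0.478], [-0.984, 0.17, 0.047, -0.067], [-0.0, -0.267, 0.964, 0.381], [0.0, 0.0, 0.0, 1.0]] 302.1342708477839
```

View pics/w4.png

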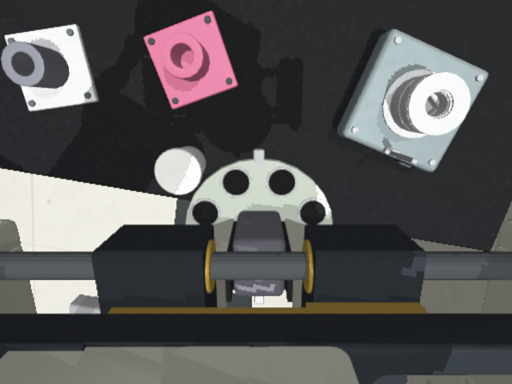

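The head is held, with its front lug at (259,155) dead ahead. The boss mouth is at (438,103) and the post is at (408,157). Second view next.

Call:
arm_command:
  xyz:
    - [8,-15,0]
    - [8,-20,0]
    - [8,-20,0]
    - [6,-15,0]
    - [0,0,0]
    - [0,0,0]
    - [0,0,0]
  spin: [0,0,0,0,0,0,0]

```text
time: 8.7
tool_pos: [0.4365, -0.1494, 0.4016]
tool_rot: [-3.141, 0.0, 0.178]
contact_force: [0.2, 0.1, -2.8]
opening: 0.0238
grip_force: 25.0
```

```bash
python3 snap.py w5; cat > m2.py <<'E'
from meas import *
def circ(w,n=5,t=.002):
    x=w
    for _ in range(n):
        s=np.linalg.lstsq(np.c_[2*x,np.ones(len(x))],(x**2).sum(1),rcond=None)[0];r=np.sqrt(s[2]+s[0]**2+s[1]**2)
        x=w[abs(np.hypot(*(w-s[:2]).T)-r)<t]
    return s[:2].round(4),r.round(4),len(x)
px=[]
for n in("w4","w5","top0"):
    c=load(n);P=cloud(c);ctr=(.508,-.233)
    d=np.hypot(P[...,0]-ctr[0],P[...,1]-ctr[1])
    m=((P[...,2]>.079)&(P[...,2]<.092)&(d<.04)).astype(np.uint8)
    cs,h=cv2.findContours(m,cv2.RETR_CCOMP,cv2.CHAIN_APPROX_NONE)
    o=max(cs,key=cv2.contourArea)
    print(n,"z",np.median(P[m>0][:,2]).round(4),"outer",circ(np.array([ray(c,*q[0],.086)[:2] for q in o])))
    inn=[k for k,hh in zip(cs,h[0]) if hh[3]>=0 and len(k)>12]
    for k in inn: print("   inner",circ(np.array([ray(c,*q[0],.086)[:2] for q in k])))
    e=cv2.fitEllipse(o);px.append((c,e[0]))
    hm=((P[...,2]>.036)&(P[...,2]<.044)&(d<.095)).astype(np.uint8)
    k=cv2.convexHull(contour(hm));w=np.array([ray(c,*q[0],.04)[:2] for q in k],np.float32)*1000
    R=cv2.minAreaRect(w);print("   housing",np.round(R[0],1),np.round(R[1],1),R[2])
    pm=(P[...,2]>.088)&(P[...,2]<.1)&(d>.047)&(d<.07)
    q=P[pm];print("   post",len(q),q.mean(0).round(4) if len(q) else "")
print(tri(*px[0],*px[1]),tri(*px[1],*px[2]))
E
python3 m2.py
```

```text
{'time': 8.75, 'qpos': [-0.496, 0.2283, 1.6934, 0.0001, 1.2202, 0.8965], 'tool_pos': [0.4365, -0.1494, 0.4017], 'tool_rot': [-3.1413, 0.0002, 0.1782], 'contact_force': [-0.1108, -0.3621, -2.9577]}
[[0.176, 0.948, 0.263, 0.507], [-0.984, 0.17, 0.047, -0.137], [-0.001, -0.267, 0.964, 0.381], [0.0, 0.0, 0.0, 1.0]] 302.1342708477839
w4 z 0.0853 outer (array([ 0.5085, -0.2322]), np.float64(0.0287), 180)
   inner (array([ 0.5081, -0.2307]), np.float64(0.0116), 82)
   housing [ 508.4 -231.6] [117.9 116.9] 78.34654998779297
   post 46 [ 0.4537 -0.2214  0.0936]
w5 z 0.0853 outer (array([ 0.5089, -0.233 ]), np.float64(0.0283), 171)
   inner (array([ 0.5088, -0.232 ]), np.float64(0.0118), 73)
   housing [ 508.4 -232.4] [117.  117.7] 78.33141326904297
   post 41 [ 0.4539 -0.2218  0.0938]
top0 z 0.0854 outer (array([ 0.5085, -0.2329]), np.float64(0.0275), 60)
   inner (array([ 0.5081, -0.2322]), np.float64(0.0129), 28)
   housing [ 508.2 -232. ] [119.  119.7] 78.7374038696289
   post 6 [ 0.4544 -0.2214  0.0932]
[ 0.50959669 -0.23404817  0.08249076] [ 0.50913323 -0.23335332  0.08370162]
```

Boss axis is at (0.5087, -0.2325), drive yaw ≈ -11.6°, and the slot should be at world yaw 14°–63°. I'll move above it, starting just clockwise of that range.

Call:
arm_command:
  xyz:
    - [9,-10,0]
    - [15,-18,0]
    - [16,-19,0]
    - [16,-18,0]
    - [10,-12,-10]
    - [6,-6,-15]
    - [0,0,-18]
    - [0,0,-15]
    - [0,0,-8]
    - [0,0,-3]
    - [0,0,0]
    - [0,0,0]
    - [0,0,0]
    - [0,0,0]
  spin: [-1,-1,0,0,0,0,0,0,0,0,0,0,0,0]

```text
time: 10.15
tool_pos: [0.5088, -0.233, 0.3334]
tool_rot: [3.141, -0.001, 0.143]
contact_force: [0.8, 0.2, -2.8]
opening: 0.0239
grip_force: 25.0
```

Call:
arm_command:
  xyz:
    - [0,0.4,-3]
    - [0,0,-3]
    - [0,0,-2]
    - [0,0,-2]
    - [0,0,-2]
    - [0,0,-2]
    - [0,0,-2]
    - [0,0,-2]
    - [0,0,0]
    - [0,0,0]
  spin: [0,0,0,0,0,0,0,0,0,0]

```text
time: 11.15
tool_pos: [0.5087, -0.2325, 0.3147]
tool_rot: [3.142, 0.0, 0.143]
contact_force: [0.9, 0.6, -2.7]
opening: 0.0236
grip_force: 25.0
```

Call:
arm_command:
  xyz:
    - [0,0,-2]
    - [0,0,-2]
    - [0,0,-2]
    - [0,0,-2]
    - [0,0,-1]
    - [0,0,-1]
    - [0,0,-1]
    - [0,0,0]
    - [0,0,0]
  spin: [0,0,0,0,0,0,0,0,0]

```text
time: 12.05
tool_pos: [0.5087, -0.2325, 0.3038]
tool_rot: [3.141, -0.0, 0.143]
contact_force: [1.3, 0.6, -2.5]
opening: 0.0239
grip_force: 25.0
```

Call:
arm_command:
  xyz:
    - [0,0,-0.5]
    - [0,0,-0.5]
    - [0,0,-0.5]
    - [0,0,-0.5]
    - [0,0,0]
    - [0,0,0]
  spin: [0,0,0,0,0,0]

```text
time: 12.65
tool_pos: [0.5088, -0.2325, 0.3022]
tool_rot: [3.141, -0.001, 0.143]
contact_force: [-1.2, 0.4, 5.3]
opening: 0.0237
grip_force: 25.0
```

Light contact with the coupling (about 8 N). Now turning counterclockwise in small steps.

Call:
arm_command:
  xyz:
    - [0,0,0]
    - [0,0,0]
    - [0,0,0]
    - [0,0,0]
    - [0,0,0]
    - [0,0,0]
  spin: [2,2,2,2,0,0]

```text
time: 13.25
tool_pos: [0.5089, -0.2325, 0.3021]
tool_rot: [3.141, -0.001, 0.281]
contact_force: [0.6, 2.2, 5.9]
opening: 0.0237
grip_force: 25.0
```

Call:
arm_command:
  xyz:
    - [0,0,0]
    - [0,0,0]
    - [0,0,0]
    - [0,0,0]
    - [0,0,0]
    - [0,0,0]
  spin: [2,2,2,2,0,0]

```text
time: 13.85
tool_pos: [0.5089, -0.2324, 0.3019]
tool_rot: [3.141, -0.001, 0.42]
contact_force: [1.2, 2.6, 5.5]
opening: 0.0238
grip_force: 25.0
```

Call:
arm_command:
  xyz:
    - [0,0,0]
    - [0,0,0]
    - [0,0,0]
    - [0,0,0]
    - [0,0,0]
    - [0,0,0]
  spin: [2,2,2,2,0,0]

```text
time: 14.45
tool_pos: [0.5088, -0.2324, 0.3017]
tool_rot: [-3.142, -0.0, 0.56]
contact_force: [1.7, 3.6, 3.3]
opening: 0.024
grip_force: 25.0
```

```bash
python3 -c "
from cell import *
s=observe();print(s['contact_force'],s['torque'],s['tool_pos'])"
```

```text
[1.69330903 3.63407608 3.30003847] [ 0.60377798 -0.21557587  0.01903077] [ 0.50881512 -0.23241893  0.30169428]
```

Call:
arm_command:
  xyz:
    - [0,-0.2,0]
    - [0,0,0]
    - [0,0,0]
    - [0,0,0]
    - [0,0,0]
  spin: [2,2,2,0,0]

```text
time: 14.95
tool_pos: [0.5086, -0.2331, 0.3014]
tool_rot: [3.141, 0.001, 0.665]
contact_force: [0.7, -0.9, -1.1]
opening: 0.024
grip_force: 25.0
```

Force has dropped off, so I'll probe downward.

Call:
arm_command:
  xyz:
    - [0,0.3,-0.5]
    - [0,0,-0.5]
    - [0,0,-0.5]
    - [0,0,0]
    - [0,0,0]
  spin: [0,0,0,0,0]

```text
time: 15.45
tool_pos: [0.5088, -0.2327, 0.3002]
tool_rot: [3.141, 0.0, 0.666]
contact_force: [1.4, -2.9, -1.8]
opening: 0.0239
grip_force: 25.0
```

It's dropping in. A little more turn to centre the play, then down further.

Call:
arm_command:
  xyz:
    - [0,0.2,-0.5]
    - [0,0,-0.5]
    - [0,0,-1]
    - [0,0,-1]
    - [0,0,0]
    - [0,0,0]
  spin: [1.5,1.5,0,0,0,0]

```text
time: 16.05
tool_pos: [0.5089, -0.2324, 0.2975]
tool_rot: [3.14, -0.0, 0.719]
contact_force: [2.8, -4.4, 1.3]
opening: 0.0241
grip_force: 25.0
```

```bash
python3 -c "
from cell import *
s=observe();print(s['contact_force'],s['torque'],s['tool_pos'])"
```

```text
[ 2.79739071 -4.38242297  1.33829926] [-1.01935824 -0.70523745  0.10417756] [ 0.50893702 -0.23237567  0.29750875]
```

Call:
arm_command:
  xyz:
    - [0.2,-0.4,0]
    - [0.1,-0.2,0]
    - [0,0,-0.5]
    - [0,0,-0.5]
    - [0,0,0]
    - [0,0,0]
  spin: [1,1,0,0,0,0]

```text
time: 16.65
tool_pos: [0.509, -0.2328, 0.2961]
tool_rot: [-3.142, -0.0, 0.753]
contact_force: [4.8, -3.4, -0.5]
opening: 0.0238
grip_force: 25.0
```

```bash
python3 -c "
from cell import *
s=observe();print(s['contact_force'],s['torque'],s['tool_pos'])"
```

```text
[ 4.84668011 -3.41066391 -0.46546424] [-0.65126369 -0.82497175  0.07531965] [ 0.50903214 -0.23279218  0.29607833]
```

Call:
arm_command:
  xyz:
    - [0.4,-0.3,0]
    - [0.1,-0.1,0]
    - [0,0,-1]
    - [0,0,-1]
    - [0,0,-1]
    - [0,0,0]
    - [0,0,0]
  spin: [0,0,0,0,0,0,0]

```text
time: 17.35
tool_pos: [0.5093, -0.2331, 0.293]
tool_rot: [-3.141, 0.0, 0.754]
contact_force: [1.5, -1.2, 1.0]
opening: 0.024
grip_force: 25.0
```

```bash
python3 -c "
from cell import *
s=observe();print(s['contact_force'],s['torque'],s['tool_pos'])"
```

```text
[ 1.47775174 -1.18724976  1.04704006] [-0.29598008 -0.11014185  0.06408722] [ 0.50931792 -0.23311319  0.2930026 ]
```

Call:
arm_command:
  xyz:
    - [0.1,-0.1,0]
    - [0,0,-1]
    - [0,0,-1]
    - [0,0,-1]
    - [0,0,-1]
    - [0,0,-1]
    - [0,0,-1]
    - [0,0,-1]
    - [0,0,-1]
    - [0,0,0]
    - [0,0,0]
  spin: [-2,0,0,0,0,0,0,0,0,0,0]

```text
time: 18.45
tool_pos: [0.5095, -0.2332, 0.2849]
tool_rot: [-3.141, 0.0, 0.719]
contact_force: [-2.1, 1.9, 2.4]
opening: 0.0241
grip_force: 25.0
```

```bash
python3 -c "
from cell import *
s=observe();print(s['contact_force'],s['torque'],s['tool_pos'])"
```

```text
[-2.0929684   1.90243159  2.40677239] [0.25118183 0.55999045 0.05020774] [ 0.50949377 -0.23320278  0.2848786 ]
```

Call:
arm_command:
  xyz:
    - [-0.2,0.1,-0.5]
    - [0,0,-0.5]
    - [0,0,-0.5]
    - [0,0,-0.5]
    - [0,0,-0.5]
    - [0,0,0]
    - [0,0,0]
  spin: [0,0,0,0,0,0,0]

```text
time: 19.15
tool_pos: [0.5094, -0.2332, 0.2828]
tool_rot: [-3.141, 0.0, 0.719]
contact_force: [-3.6, 1.9, 5.0]
opening: 0.0238
grip_force: 25.0
```

Call:
arm_command:
  xyz:
    - [0,0,-0.5]
    - [0,0,0]
    - [0,0,0]
  spin: [0,0,0]

```text
time: 19.45
tool_pos: [0.5093, -0.2332, 0.2827]
tool_rot: [3.141, 0.0, 0.719]
contact_force: [-4.1, 3.6, 8.6]
opening: 0.0237
grip_force: 25.0
```

Seated at the predicted height. Now turning clockwise.

Call:
arm_command:
  xyz:
    - [-0.2,0.2,0.2]
    - [0,0,0]
    - [0,0,0]
    - [0,0,0]
    - [0,0,0]
    - [0,0,0]
    - [0,0,0]
    - [0,0,0]
    - [0,0,0]
    - [0,0,0]
    - [0,0,0]
    - [0,0,0]
  spin: [0,-2,-2,-2,-2,-2,-2,-2,-2,-2,0,0]

```text
time: 20.65
tool_pos: [0.5093, -0.2332, 0.2827]
tool_rot: [3.141, -0.0, 0.404]
contact_force: [-2.2, 1.5, 5.8]
opening: 0.0239
grip_force: 25.0
```

```bash
python3 -c "
from cell import *
s=observe();print(s['contact_force'],s['torque'],s['tool_pos'])"
```

```text
[-2.21194856  1.54527952  5.81596852] [ 0.26607758  0.67242793 -0.00355495] [ 0.50933699 -0.23320952  0.28272414]
```

Call:
arm_command:
  xyz:
    - [-0.1,0,0]
    - [0,0,0]
    - [0,0,0]
    - [0,0,0]
    - [0,0,0]
    - [0,0,0]
    - [0,0,0]
    - [0,0,0]
    - [0,0,0]
    - [0,0,0]
    - [0,0,0]
    - [0,0,0]
    - [0,0,0]
    - [0,0,0]
    - [0,0,0]
    - [0,0,0]
  spin: [-2,-2,-2,-2,-2,-2,-2,-2,-2,-2,-2,-2,-2,-2,0,0]

```text
time: 22.25
tool_pos: [0.5093, -0.2335, 0.2827]
tool_rot: [3.14, -0.001, -0.083]
contact_force: [-0.5, -0.3, 4.8]
opening: 0.0239
grip_force: 25.0
```

```bash
python3 -c "
from cell import *
s=observe();print(s['contact_force'],s['torque'],s['tool_pos'])"
```

```text
[-0.48449491 -0.33605686  4.82686048] [-0.18722326  0.49858924  0.03220939] [ 0.50929467 -0.23345411  0.28271899]
```

Call:
arm_command:
  xyz:
    - [0,0,0]
    - [0,0,0]
    - [0,0,0]
    - [0,0,0]
    - [0,0,0]
    - [0,0,0]
    - [0,0,0]
    - [0,0,0]
  spin: [-1.5,-1.5,-1.5,-1.5,-1.5,-1.5,0,0]

```text
time: 23.05
tool_pos: [0.5093, -0.2336, 0.2827]
tool_rot: [3.14, -0.001, -0.241]
contact_force: [-1.5, -1.7, 5.2]
opening: 0.0241
grip_force: 25.0
```

```bash
python3 -c "
from cell import *
s=observe();print(s['contact_force'],s['torque'],s['tool_pos'])"
```

```text
[-1.45779889 -1.65333224  5.17191723] [-0.39775675  0.54164953  0.03207091] [ 0.50929448 -0.23355898  0.28272556]
```

Yaw is -13.8°, with no stop torque yet. Continuing with 1° steps.

Call:
arm_command:
  xyz:
    - [0,0,0]
    - [0,0,0]
    - [0,0,0]
    - [0,0,0]
    - [0,0,0]
  spin: [-1,-1,-1,0,0]

```text
time: 23.55
tool_pos: [0.5093, -0.2336, 0.2827]
tool_rot: [3.14, -0.001, -0.293]
contact_force: [-1.2, -2.8, 5.0]
opening: 0.024
grip_force: 25.0
```

```bash
python3 -c "
from cell import *
s=observe();print(s['contact_force'],s['torque'],s['tool_rot'])"
```

```text
[-1.17748325 -2.77740864  5.02266275] [-0.49810536  0.55737169  0.10544285] [ 3.14024970e+00 -1.43299011e-03 -2.93154634e-01]
```

Call:
arm_command:
  xyz:
    - [0,0,0]
    - [0,0,0]
    - [0,0,0]
  spin: [-1,0,0]

```text
time: 23.85
tool_pos: [0.5093, -0.2336, 0.2827]
tool_rot: [3.14, -0.001, -0.311]
contact_force: [-1.3, -2.6, 5.1]
opening: 0.0238
grip_force: 25.0
```

```bash
python3 -c "
from cell import *
s=observe();print(s['contact_force'],s['torque'],s['tool_rot'])"
```

```text
[-1.29313002 -2.57349685  5.05870393] [-0.51547874  0.5753726   0.05840815] [ 3.14024418e+00 -1.45934139e-03 -3.10590311e-01]
```

Call:
arm_command:
  xyz:
    - [0,0,0]
    - [0,0,0]
    - [0,0,0]
  spin: [-1,0,0]

```text
time: 24.15
tool_pos: [0.5093, -0.2336, 0.2828]
tool_rot: [3.14, -0.002, -0.328]
contact_force: [-2.6, -1.6, 5.9]
opening: 0.0244
grip_force: 25.0
```

```bash
python3 -c "
from cell import *
s=observe();print(s['contact_force'],s['torque'],s['tool_rot'])"
```

```text
[-2.57692621 -1.57025924  5.90287892] [-0.48112995  0.5449518   0.08511318] [ 3.14022575e+00 -1.56125186e-03 -3.28011307e-01]
```

Call:
arm_command:
  xyz:
    - [0,0,0]
    - [0,0,0]
    - [0,0,0]
  spin: [-1,0,0]

```text
time: 24.45
tool_pos: [0.5093, -0.2336, 0.2827]
tool_rot: [3.14, -0.001, -0.345]
contact_force: [-1.4, -2.7, 4.5]
opening: 0.0242
grip_force: 25.0
```

```bash
python3 -c "
from cell import *
s=observe();print(s['contact_force'],s['torque'],s['tool_rot'])"
```

```text
[-1.38159618 -2.70989978  4.52373825] [-0.49416493  0.57854837  0.01645829] [ 3.14024879e+00 -1.45493538e-03 -3.45464794e-01]
```

Torque is noisy and the yaw is already near the expected limit, so I'll check the lug direction by camera.

```bash
python3 snap.py w6; python3 - <<'E'
from cell import *
import numpy as np,cv2
for n in("top","scene"):
    c=read_camera(n);np.savez(f"pics/{n}1.npz",**c)
T=[]
for i in range(4):
    T.append(observe()["torque"][2]);read_camera("wrist")
print(np.round(T,3))
a=cv2.imread("pics/w6.png")[:260]
c=dict(np.load("pics/top1.npz"))["img"][185:260,280:360][:,:,::-1]
cv2.imwrite("pics/v6.png",np.hstack([a,cv2.resize(c,(277,260),interpolation=cv2.INTER_CUBIC)]))
E
```

```text
{'time': 24.5, 'qpos': [-0.5666, 0.5279, 1.5906, -0.0011, 1.0213, 1.3503], 'tool_pos': [0.5093, -0.2336, 0.2827], 'tool_rot': [3.1403, -0.0015, -0.3455], 'contact_force': [-2.4606, -1.4066, 5.3405]}
[[-0.339, 0.907, 0.25, 0.577], [-0.941, -0.327, -0.089, -0.258], [0.002, -0.266, 0.964, 0.262], [0.0, 0.0, 0.0, 1.0]] 302.1342708477839
[ 0.055  0.065  0.084 -0.026]
```

View pics/v6.png

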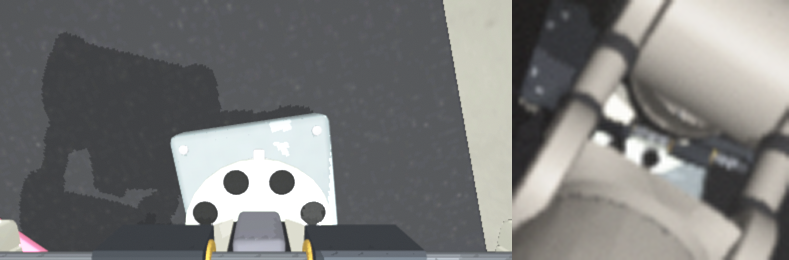

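The lug at (259,155) is in line with the tool, and the head looks about 8° clockwise of the housing sides. I'll measure it exactly in this one image.

```bash
python3 - <<'E'
from meas import *
for n in("w4","w5","w6"):
    c=load(n);P=cloud(c)
    # lug: disc contour farthest points in front
    if n=="w6":
        ctr=np.array([.5090,-.2332]);zt=.098
        d=np.hypot(P[...,0]-ctr[0],P[...,1]-ctr[1])
        m=(P[...,2]>.085)&(P[...,2]<.105)&(d>.0455)&(d<.053)
        q=P[m][:,:2]-ctr;a=np.degrees(np.arctan2(q[:,1],q[:,0]));print("lug n",len(a),"yaw",a.mean().round(2),a.min().round(1),a.max().round(1), "z disc",np.median(P[(d<.043)&(P[...,2]>.08)&(P[...,2]<.105)][:,2]).round(4))
    ctr=np.array([.5087,-.2325]);d=np.hypot(P[...,0]-ctr[0],P[...,1]-ctr[1])
    # far edge of housing top (+x side): line fit
    hm=((P[...,2]>.034)&(P[...,2]<.045)&(d<.095)).astype(np.uint8)
    k=contour(hm)[:,0];w=np.array([ray(c,*q,.04)[:2] for q in k])-ctr
    t=np.radians(-11.5);R=np.array([[np.cos(t),np.sin(t)],[-np.sin(t),np.cos(t)]]);v=w@R.T
    for nm,sel,ax in(("far",(v[:,0]>.053)&(abs(v[:,1])<.048),(1,0)),("left",(v[:,1]>.053)&(v[:,0]<.05)&(v[:,0]>.0),(0,1)),("right",(v[:,1]<-.053)&(v[:,0]<.05)&(v[:,0]>.0),(0,1))):
        s=v[sel]
        if len(s)>10:
            f=np.polyfit(s[:,ax[0]],s[:,ax[1]],1);ang=np.degrees(np.arctan(f[0]));print(n,nm,len(s),"drive yaw",round(-11.5+(-ang if nm=="far" else ang),2))
E
```

```text
w4 far 81 drive yaw -11.65
w4 left 50 drive yaw -12.38
w4 right 46 drive yaw -12.15
w5 far 81 drive yaw -11.77
w5 left 48 drive yaw -11.93
w5 right 44 drive yaw -11.59
lug n 130 yaw 34.06 -23.9 169.1 z disc 0.098
w6 far 132 drive yaw -11.72
w6 left 70 drive yaw -11.15
w6 right 65 drive yaw -11.67
```

```bash
python3 - <<'E'
from meas import *
c=load("w6");P=cloud(c)
ctr=np.array([.5090,-.2332]);X=np.array([ray(c,u,v,.096)[:2] for v in range(140,175) for u in range(225,295)]).reshape(35,70,2)
Z=P[140:175,225:295,2];q=X-ctr;d=np.hypot(q[...,0],q[...,1]);a=np.degrees(np.arctan2(q[...,1],q[...,0]))
for lo in(.0455,.0465,.0475):
    m=(Z>.08)&(d>lo)&(d<.051)&(a>-35)&(a<0);print(m.sum(),a[m].mean().round(2),a[m].min(),a[m].max())
E
```

```text
90 -20.57 -32.10450685489405 -11.56551523854069
68 -20.61 -32.10450685489405 -11.56551523854069
45 -20.91 -32.10450685489405 -17.10611549121022
```

```bash
python3 snap.py w7 | head -1; python3 - <<'E'
from meas import *
for n in("w4","w5","w6","w7"):
    c=load(n);D=c["depth"];disc_d=np.median(D[165:175,255:263])
    m=(abs(D-disc_d)<.02)
    print(n,disc_d.round(4))
    for v in range(149,162,2):
        u=np.where(m[v,225:295])[0]+225
        if len(u): print("  ",v,u.min(),u.max(),(u.min()+u.max())/2)
E
```

```text
{'time': 24.85, 'qpos': [-0.5666, 0.5279, 1.5906, -0.0012, 1.0213, 1.3502], 'tool_pos': [0.5093, -0.2336, 0.2827], 'tool_rot': [3.1402, -0.0015, -0.3455], 'contact_force': [-2.6307, -2.5478, 5.1652]}
w4 0.1678
   149 254 263 258.5
   151 253 263 258.0
   153 253 263 258.0
   155 253 263 258.0
   157 253 263 258.0
   159 243 274 258.5
   161 236 281 258.5
w5 0.1679
   149 254 263 258.5
   151 253 263 258.0
   153 253 263 258.0
   155 253 263 258.0
   157 253 263 258.0
   159 243 274 258.5
   161 236 281 258.5
w6 0.1677
   149 254 263 258.5
   151 253 263 258.0
   153 253 263 258.0
   155 253 263 258.0
   157 253 263 258.0
   159 244 274 259.0
   161 236 281 258.5
w7 0.168
   149 254 263 258.5
   151 253 263 258.0
   153 253 263 258.0
   155 253 263 258.0
   157 253 263 258.0
   159 244 274 259.0
   161 236 281 258.5
```

The head is rigid with the tool (lug pixels unchanged). I'll check whether it's really against the stop: average the torque here, then back off slightly and compare.

```bash
cat > tq.py <<'E'
from cell import *
import numpy as np
T=[]
for i in range(12):
    s=observe();T.append([*s["contact_force"],*s["torque"]]);read_camera("wrist")
print(np.round(np.mean(T,0),3),"sd tz",np.std(np.array(T)[:,5]).round(3),"yaw",np.degrees(s["tool_rot"][2]).round(2),s["time"])
E
python3 tq.py
```

```text
[-1.813 -2.224  4.889 -0.488  0.577  0.064] sd tz 0.02 yaw -19.79 25.4
```

Call:
arm_command:
  xyz:
    - [0,0,0]
    - [0,0,0]
    - [0,0,0]
    - [0,0,0]
  spin: [2,2,0,0]

```text
time: 25.85
tool_pos: [0.5095, -0.2335, 0.2827]
tool_rot: [3.141, -0.002, -0.277]
contact_force: [0.2, -3.3, 4.0]
opening: 0.0239
grip_force: 25.0
```

```bash
python3 tq.py
```

```text
[ 1.675 -4.421  3.975 -0.868 -0.052  0.052] sd tz 0.033 yaw -15.84 26.4
```

Call:
arm_command:
  xyz:
    - [-0.1,0.3,0.1]
    - [0,0,0]
    - [0,0,0]
    - [0,0,0]
    - [0,0,0]
    - [0,0,0]
  spin: [-1,-1,-1,-1,-1,0]

```text
time: 27.05
tool_pos: [0.5091, -0.2334, 0.2828]
tool_rot: [3.14, -0.001, -0.364]
contact_force: [1.1, -6.7, 4.0]
opening: 0.024
grip_force: 25.0
```

```bash
python3 tq.py
```

```text
[ 0.32  -6.192  3.707 -1.335  0.129  0.124] sd tz 0.025 yaw -20.82 27.6
```

Call:
arm_command:
  xyz:
    - [0,0,0]
    - [0,0,0]
  spin: [-1,0]

```text
time: 27.85
tool_pos: [0.509, -0.2334, 0.2827]
tool_rot: [3.14, -0.001, -0.381]
contact_force: [0.2, -6.5, 3.9]
opening: 0.0242
grip_force: 25.0
```

```bash
python3 tq.py
```

```text
[ 0.061 -6.404  3.92  -1.332  0.177  0.206] sd tz 0.04 yaw -21.81 28.4
```

Torque climbs clearly (0.06 → 0.12 → 0.21 N m), so the coupling is at its stop. I'll back off within the play to line up the lugs, relieve the side load and let go.

Call:
arm_command:
  xyz:
    - [0.1,-0.3,0.1]
    - [0,0,0]
    - [0,0,0]
    - [0,0,0]
    - [0,0,0]
    - [0,0,0]
    - [0,0,0]
  spin: [2,2,2,1,1,0,0]

```text
time: 29.15
tool_pos: [0.5094, -0.2332, 0.2828]
tool_rot: [3.141, -0.001, -0.242]
contact_force: [3.5, -4.1, 3.9]
opening: 0.024
grip_force: 25.0
```

```bash
python3 tq.py
```

```text
[ 3.132 -4.395  2.652 -0.938 -0.375  0.   ] sd tz 0.026 yaw -13.85 29.7
```

Call:
arm_command:
  xyz:
    - [0.3,-0.4,0]
    - [0,0,0]
    - [0,0,0]
  spin: [1,0,0]
  squeeze: 8

```text
time: 30.05
tool_pos: [0.5096, -0.2333, 0.2828]
tool_rot: [-3.141, -0.0, -0.224]
contact_force: [2.4, -2.3, 3.8]
opening: 0.024
grip_force: 8.0
```

Call:
arm_command:
  xyz:
    - [0,0,0]
    - [0,0,0]
    - [0,0,0]
    - [0,0,0]
    - [0,0,0]
    - [0,0,0]
    - [0,0,10]
    - [0,0,20]
    - [0,0,30]
    - [0,0,30]
    - [0,0,30]
    - [0,0,20]
    - [-20,0,10]
    - [-30,0,0]
    - [-20,0,0]
    - [0,0,0]
    - [0,0,0]
  spin: [0,0,0,0,0,0,0,0,0,0,0,0,0,0,0,0,0]
  jaw: 0.13

```text
time: 31.75
tool_pos: [0.4395, -0.2335, 0.4336]
tool_rot: [3.141, -0.002, -0.225]
contact_force: [-0.4, 0.3, -0.1]
opening: 0.0517
grip_force: 0.0
```

```bash
python3 snap.py w8; python3 - <<'E'
import cv2
cv2.imwrite("pics/w8c.png",cv2.imread("pics/w8.png")[:300])
E
```

```text
{'time': 31.8, 'qpos': [-0.6421, 0.2701, 1.5464, 0.0002, 1.3237, 1.1527], 'tool_pos': [0.4399, -0.2335, 0.4333], 'tool_rot': [3.1411, -0.0014, -0.2241], 'contact_force': [0.326, 0.0119, -0.2014]}
[[-0.223, 0.94, 0.259, 0.51], [-0.975, -0.215, -0.059, -0.25], [0.001, -0.265, 0.964, 0.413], [0.0, 0.0, 0.0, 1.0]] 302.1342708477839
```

View pics/w8c.png

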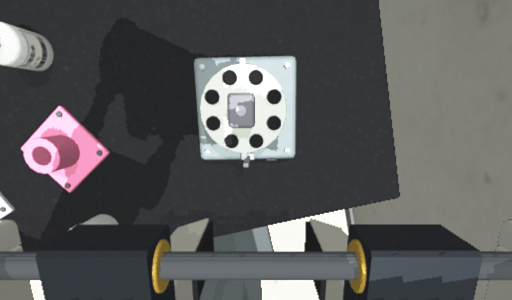

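The head sits on the boss at (243,108), with its lug at (246,155) pointing at the post at (246,162). I'll check height and centring, then hand in.

```bash
python3 - <<'E'
from meas import *
c=load("w8");P=cloud(c);d=np.hypot(P[...,0]-.509,P[...,1]+.233)
m=(P[...,2]>.085)&(P[...,2]<.11)&(d<.043)&(d>.02);q=P[m]
A=np.linalg.lstsq(np.c_[q[:,:2]-[.509,-.233],np.ones(len(q))],q[:,2],rcond=None)[0];print("disc z",np.median(q[:,2]),"tilt,z",A)
k=((P[...,2]>.13)&(P[...,2]<.15)&(d<.03)).astype(np.uint8);w=np.array([ray(c,*p[0],.14)[:2] for p in contour(k)],np.float32)*1000
print("knob",cv2.minAreaRect(w))
from cell import *
print(hand_in())
E
```

```text
disc z 0.09776594120276072 tilt,z [ 0.00038974 -0.00084422  0.09777304]
knob ((509.5614929199219, -233.80821228027344), (23.669795989990234, 28.793724060058594), 77.09636688232422)
the job is handed in; nothing more can be done
None
```

The job is handed in: the head is fully home on the boss, the coupling was turned clockwise to its stop, the lugs are within about 1° of the index post, and the gripper is clear. To line up the lugs I backed the head off about 9° from the stop before letting go, expecting that to stay within the flats' play; I could not check that the coupling stayed put.

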